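Sweep the leftover fittings off the assembly board

TASK

The valve job is finished, so clear the assembly board: with the fingertips, push the three leftover brass fittings with orange collars along the board and off its end so that all three drop into the blue tray. Only slide them - do not pick up, lift or carry any of them - and leave the valve, the regulator, the steel union, the jar and the can standing where they are.

Things in the scene. Friction and masses are not known exactly. Their poses are not given: they have to be found in the camera images.
- board: fixed assembly board with a grey top on an aluminium block: 280 mm along its x, 360 mm along its y, flat top 50 mm above the bench. A dark steel rail 10 mm wide and 10 mm higher than the top runs along each of its two long sides (inner faces at x = +-130 mm); both ends (y = +-180 mm) are open and a tray is at each. Origin: centre of its underside, at bench height. z up
- tray_blue: blue open plastic tray fixed against one of the two open ends of the board (either end, it changes), the one the fittings go into. 280 mm along its own x, 100 mm along its own y, 44 mm high outside, walls and floor 4-5 mm thick; its axes are parallel to the board's. Its rim is 6 mm below the board's top, 2 mm from the board's end. Origin: centre of its underside, at bench height
- tray_red: red open plastic tray fixed against one of the two open ends of the board (either end, it changes), not used, stays empty. 280 mm along its own x, 100 mm along its own y, 44 mm high outside, walls and floor 4-5 mm thick; its axes are parallel to the board's. Its rim is 6 mm below the board's top, 2 mm from the board's end. Origin: centre of its underside, at bench height
- fitting_a_mid (a point): brass hexagonal push-in fitting with an orange collar on top, about 90 g, standing upright on the board at the start: hexagon 36 mm across the corners (31 mm across the flats) and 18 mm high, round neck 24 mm in diameter and collar 20 mm in diameter above it, 29 mm high in all. This point lies on its axis, 14 mm above its underside. One of three alike
- fitting_b_mid (a point): brass hexagonal push-in fitting with an orange collar on top, about 90 g, standing upright on the board at the start: hexagon 36 mm across the corners (31 mm across the flats) and 18 mm high, round neck 24 mm in diameter and collar 20 mm in diameter above it, 29 mm high in all. This point lies on its axis, 14 mm above its underside. One of three alike
- fitting_c_mid (a point): brass hexagonal push-in fitting with an orange collar on top, about 90 g, standing upright on the board at the start: hexagon 36 mm across the corners (31 mm across the flats) and 18 mm high, round neck 24 mm in diameter and collar 20 mm in diameter above it, 29 mm high in all. This point lies on its axis, 14 mm above its underside. One of three alike
- valve: loose solenoid valve to be left alone, on the board near its far (+x) rail: aluminium base 26 x 55 x 22 mm high, black coil with a green top to 49 mm high. Origin: centre of its underside
- regulator: loose pressure regulator to be left alone, on the board near its far (+x) rail: black foot, grey 36 mm square body, blue knob, 56 mm high. Origin: centre of its underside
- union: loose plain steel hexagonal union to be left alone, on the board near its near (-x) rail: 26 mm across the corners, 32 mm high, no orange. Origin: centre of its underside
- jar: white jar with a red cap standing on the bench left of the board, 56 mm in diameter, 75 mm high, to be left alone. Origin: centre of its underside
- can: yellow can with a pale label and cap, standing on the bench right of the board, 52 mm in diameter, 120 mm high, to be left alone. Origin: centre of its underside

How it is judged:
By the outcome, as a careful person would: the job done as asked, in the order asked, and still so for the second after the job is handed in, with the robot touching nothing.
It also fails if it takes over 58 s, if anything falls off the work surface, if the arm or the gripper's body presses on something with over 40 N, if the wrist force passes 120 N, or if a joint passes its speed limit or range.

ROBOT

A 7-joint arm with a two-finger parallel gripper is mounted at the origin on the work surface. World frame = base frame: x ahead of the robot, y to its left, z up, the work surface at z = 0. Lengths are in m, angles in rad, forces in N, time in s.
With the tool pointing down it reaches from about 0.425 to 0.95 m from the base axis. Payload 4.7 kg.
Tool frame: the origin (TCP) lies midway between the tips of the shut fingers; the grasp point (between the pads) lies 19 mm behind it (manip.grip_depth is the distance from the TCP to the grasp point, in m); z points along the fingers, y is the line along which they close (so a half turn about z gives the same grasp; the last joint's range is limited). The gripper opens to 87 mm and grips with 3 to 60 N. Pads are 19 mm wide; open, the fingers measure 117 mm over their backs; the gripper's body (75 mm by 190 mm) begins 51 mm behind the grasp point.
Start: joints at [-1.2, 0.469, -0.049, 1.532, 0.024, 1.141, -0.082], TCP at [0.263, 0.622, 0.223] pointing down, gripper open.
Joint ranges: [-2.59, 2.59], [-0.33, 1.99], [-1.39, 1.29], [0.1, 2.45], [-1.04, 4.18], [0.21, 1.99], [-2.66, 2.66]. Speed limits (rad/s): [2.57, 2.57, 3.14, 3.14, 3.14, 3.14, 3.14].

INTERFACE

Orientations are given as a unit quaternion [x, y, z, w].
In Python, from rig import manip, optics gives the robot as it stands.
- The arm moves only by the tool drive_tool, never from a script. Its argument "plan" is a list of rows, each a list of 4 numbers: the shift along the tool's x, y, z as a fraction of full scale, then the turn about the tool's z as a fraction of full scale. A call has 1 to 10 rows; each row shifts and turns the commanded pose from where the row before left it, along the tool's axes as they then stand; what a row does not reach is not made up. Full scale, the value 1, is 0.025 m for a shift and 0.12 rad for a turn. A row lasts 1/12 s, in which the tool goes at most 41.7 mm and 7.16 degrees, less where a joint would pass 70% of its speed; a pose out of reach is approached as far as the arm can. A call with a number of a shift or a turn outside -1 to 1 is refused whole. A call with a gripper value outside its range is refused whole. "claw" is the closure, from -1 (fully open) to 1 (shut), set as the call begins (left out, the last holds). The fingers move at their own pace and stop on an object; "grip_force" is the grip in N (left out, the last holds). Time passes only in rows, so rows that do not move let the fingers close. It gives the time, the measured TCP pose, the force, the opening and the grip force at its end, in the units of the state.
- manip.sense(): the state, without advancing time (a new reading comes with each control period).
- optics.get_image(name): name is "side" or "top"; returns a dict with "image" (400x640x3 uint8, blue, green, red), "range_z" (400x640 float32, m along the optical axis (not along the pixel's ray), 0 where there is no reading), "fx", "fy", "cx", "cy" (pixels), "cam_to_world" (4x4, takes a point from camera to world coordinates). Camera axes: x right, y up, looking along -z (the intrinsics and any distortion apply to the point x, -y, -z); pixel columns grow to the right and rows downward; lengths in m; the calibration is good to about 2 mm. A picture is of the moment at which its call begins.
- manip.sign_off(): hands the job in; it is judged then, once.
Trained networks look in the newest picture that a camera, given by its name, has taken for a name from the list of things; names that differ only in an ending like _2 or _b are one class to them, and where a whole thing is asked for, a point or a joint stands for the part that bears it (a point fixed in the world has none). Each returns a list of dicts, best first, with "p" (0 to 1); they miss things now and then, are a little off and sometimes report something else, mostly with a low value. They report only what shows in the picture. A call takes as long as a camera call.
- optics.search_frame(thing, camera): "centre" ([column, row] in pixels, amid what is visible of it).
- optics.silhouettes(thing, camera): "mask" (400x640 bool, what is visible of it) and "centre" ([column, row] in pixels, amid what is visible of it).
- optics.pinpoint(thing, camera): "centre" ([column, row] in pixels: a listed point, or the origin of a listed thing).
The state is a dict: "t": time; "joint_pos": joint angles; "qvel": joint speeds; "joint_torque": joint torques, N m; "tcp_pos": TCP position; "tcp_rot": TCP orientation; "wrist_force": force on the tool from outside, world axes, zero at the start; "torque": the same for the moment, N m; "opening": finger opening in m; "grasp_force": force on a finger pad.
Only numpy, scipy, OpenCV 4.12 (cv2) and the standard library are available. Lean on these libraries where they do the work, as an engineer would, in place of code of your own. Each camera call takes 0.05 s, during which the arm holds its last target. There are 200 camera calls.

## Working session

There is one attempt and no reset: what is moved stays moved. The work goes in short steps, Python scripts to look and compute and a tool call to move; the robot and the scene stay as the last step left them, time stands still between calls to the robot, and variables do not carry over. Pictures are saved under pics/ and viewed, at most 10 in all, crops included, and the job is handed in when it is done.

Besides the shell and the picture viewer there is one more tool, called after "Request:" as name(argument=value, ...) on one line, values as JSON. drive_tool: Moves the arm, as the interface text tells. Shift numbers are shares of 0.025 m and turn numbers shares of 0.12 rad, none past 1 either way. Its arguments: {"type":"object","properties":{"plan":{"type":"array"},"claw":{"type":"number"},"grip_force":{"type":"number"}},"required":["plan"]}

```bash
mkdir -p pics
cat > h.py <<'E'
import numpy as np, cv2
from rig import manip, optics
def world(im,c,z=None):
    u,v=c; M=np.array(im["cam_to_world"])
    r=np.array([(u-im["cx"])/im["fx"],-(v-im["cy"])/im["fy"],-1.0])
    if z is None:
        d=im["range_z"][int(round(v)),int(round(u))]
        return (M@np.r_[r*d,1])[:3]
    d=M[:3,:3]@r; o=M[:3,3]
    return o+d*(z-o[2])/d[2]
E
python3 - <<'E'
from h import *
im=optics.get_image("top"); cv2.imwrite("pics/t1.png",im["image"])
print([k for k in im])
for n,z in [("board",0),("tray_blue",0),("tray_red",0),("fitting_a_mid",.064),("valve",.05),("regulator",.05),("union",.05),("jar",0),("can",0)]:
    for d in optics.pinpoint(n,"top")[:4]: print(n,round(d["p"],2),np.round(d["centre"],1),world(im,d["centre"],z).round(4))
s=manip.sense();print(s["t"],s["tcp_pos"],s["tcp_rot"],s["opening"])
im=optics.get_image("side"); cv2.imwrite("pics/s1.png",im["image"])
E
```

```text
['image', 'range_z', 'fx', 'fy', 'cx', 'cy', 'cam_to_world']
tray_blue 0.77 [409.  215.7] [ 0.5472 -0.2359  0.    ]
tray_red 0.57 [250.5 195.8] [0.6142 0.2215 0.    ]
fitting_a_mid 0.43 [355.6 220.3] [ 0.5266 -0.0768  0.064 ]
valve 0.71 [352.2 174.2] [ 0.6604 -0.0725  0.05  ]
regulator 0.72 [320.6 208.3] [0.5643 0.0183 0.05  ]
regulator 0.61 [352.9 221.4] [ 0.5258 -0.0703  0.05  ]
regulator 0.48 [296.2 166.7] [0.6853 0.0852 0.05  ]
union 0.64 [367.1 244. ] [ 0.4627 -0.1071  0.05  ]
jar 0.84 [162.9 177.7] [0.6732 0.479  0.    ]
can 0.88 [494.  234.2] [ 0.4892 -0.4757  0.    ]
0.5 [0.26268834 0.62180775 0.22255054] [ 1.98545401e-01  9.80091691e-01  3.65233297e-05 -5.86993198e-06] 0.08709412262820675
```

View pics/t1.png

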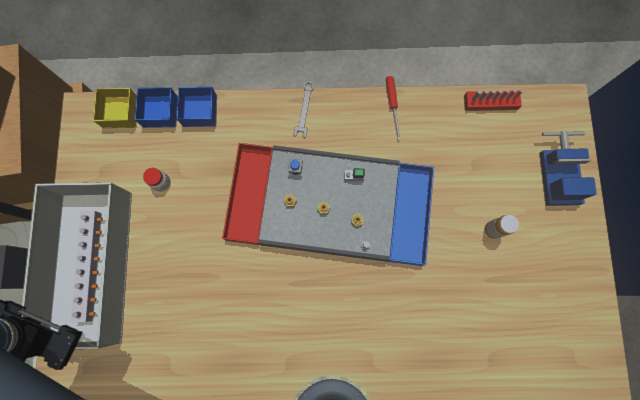

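View pics/s1.png

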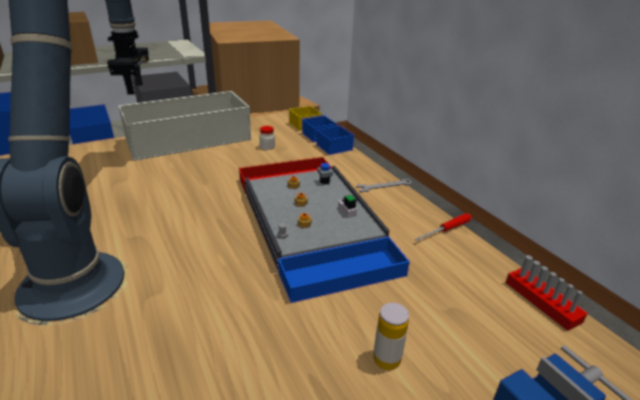

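The top picture shows fittings at about (290,201), (323,209) and (357,220). The valve is at (355,174), the regulator at (295,167) and the union at (366,245). The blue tray is at the right (-y) end. The side picture agrees. Next I'll measure these more precisely.

Run:
```python
from h import *
from scipy.spatial.transform import Rotation as R
im=optics.get_image("top")
I=im["image"]; hsv=cv2.cvtColor(I,cv2.COLOR_BGR2HSV)
def mask(n):
    return [(d["p"],d["mask"],d["centre"]) for d in optics.silhouettes(n,"top")]
# board: dark-rail + grey, segment by height & low saturation
v,u=np.mgrid[0:400,0:640]; Z=im["range_z"]; M=np.array(im["cam_to_world"])
P=np.stack([(u-im["cx"])/im["fx"]*Z,-(v-im["cy"])/im["fy"]*Z,-Z,np.ones_like(Z)],-1)@M.T
roi=(u>215)&(u<445)&(v>135)&(v<275)
red=roi&((hsv[...,0]<8)|(hsv[...,0]>172))&(hsv[...,1]>150)&(u<280)
blu=roi&(hsv[...,0]>100)&(hsv[...,0]<125)&(hsv[...,1]>120)&(u>385)
top=roi&(hsv[...,1]<50)&(abs(P[...,2]-.05)<.006)
def rect(m,z):
    m=cv2.morphologyEx(m.astype(np.uint8),cv2.MORPH_OPEN,np.ones((3,3)))
    c=max(cv2.findContours(m,cv2.RETR_EXTERNAL,cv2.CHAIN_APPROX_NONE)[0],key=cv2.contourArea)[:,0]
    w=np.array([world(im,p,z)[:2] for p in c],np.float32); return cv2.minAreaRect(w)
print("top z med",np.median(P[top][:,2]))
for n,m,z in(("board",top,.05),("red",red,.044),("blue",blu,.044)): print(n,rect(m,z))
for n in("fitting_a_mid","valve","regulator","union"):
    for p,m,c in mask(n)[:5]:
        q=P[m&(P[...,2]>.055)]
        print(n,round(p,2),np.round(c,1),m.sum(),(q[:,:2].min(0)+q[:,:2].max(0)).round(4)/2 if len(q) else None,np.ptp(q[:,:2],0).round(3) if len(q) else None,q[:,2].max().round(3) if len(q) else None)
# colour + height based
h=(roi&(P[...,2]>.057)&(P[...,2]<.13)).astype(np.uint8)
n,l,st,ce=cv2.connectedComponentsWithStats(h)
for i in range(1,n):
    if st[i,4]>15:
        q=P[l==i]; print(ce[i].round(1),st[i,4],q[:,:2].mean(0).round(4),((q[:,:2].min(0)+q[:,:2].max(0))/2).round(4),np.ptp(q[:,:2],0).round(3),q[:,2].max().round(3))
s=manip.sense();print(R.from_quat(s["tcp_rot"]).as_matrix().round(3))
```

```text
top z med 0.049981831955424494
board ((0.5854567885398865, -0.006659582257270813), (0.35932403802871704, 0.26137807965278625), 81.60208892822266)
red ((0.608823299407959, 0.2195386439561844), (0.0892590656876564, 0.2674199044704437), 81.1717300415039)
blue ((0.5427124500274658, -0.22935299575328827), (0.08818582445383072, 0.26480168104171753), 81.5610580444336)
valve 0.8 [354.6 174.2] 253 [ 0.6534 -0.0772] [0.028 0.053] 0.103
valve 0.31 [503.4 227.1] 592 [ 0.43155 -0.2398 ] [0.19  0.512] 1.28
regulator 0.58 [293.8 163.8] 196 [0.67765 0.08645] [0.039 0.038] 0.113
union 0.64 [366.2 243.7] 67 [ 0.4032  -0.04875] [0.133 0.13 ] 1.28
[335.  154.2] 413 [ 0.7169 -0.0247] [ 0.7176 -0.0272] [0.061 0.355] 0.067
[294.8 166.1] 191 [0.6741 0.0864] [0.6776 0.0865] [0.039 0.038] 0.113
[354.7 174.6] 226 [ 0.6505 -0.077 ] [ 0.6539 -0.0772] [0.027 0.053] 0.103
[289.7 200.4] 120 [0.5837 0.1025] [0.5853 0.1022] [0.031 0.033] 0.084
[323.3 207.6] 120 [0.5619 0.0108] [0.5632 0.0116] [0.032 0.033] 0.083
[357.  219.7] 121 [ 0.5269 -0.0801] [ 0.5292 -0.0806] [0.037 0.033] 0.087
[323.8 249.2] 448 [0.4498 0.0118] [0.4504 0.013 ] [0.061 0.354] 0.066
[365.6 245. ] 59 [ 0.4576 -0.1004] [ 0.4589 -0.1017] [0.022 0.024] 0.086
[[-0.921  0.389  0.   ]
 [ 0.389  0.921  0.   ]
 [ 0.     0.    -1.   ]]
```

Request:
drive_tool(plan=[[0,0,0,1],[0,0,0,1],[0,0,0,1],[0,0,0,1],[0,0,0,1],[0,0,0,1],[0,0,0,1],[0,0,0,1],[0,0,0,1],[0,0,0,1]], claw=0.59)

```text
t: 1.63
tcp_pos: [0.2626, 0.6219, 0.2226]
tcp_rot: [0.719, 0.695, 0.0, -0.0]
wrist_force: [-0.9, -0.2, -0.1]
opening: 0.0282
grasp_force: 0.0
```

Request:
drive_tool(plan=[[0,0,0,0.98],[-0.81,0.49,0,0],[-0.81,0.49,0,0],[-0.81,0.49,0,0],[-0.81,0.49,0,0],[-0.81,0.49,0,0],[-0.81,0.49,0,0],[-0.81,0.49,0,0],[-0.81,0.49,0,0],[-0.81,0.49,0,0]])

```text
t: 2.47
tcp_pos: [0.3454, 0.4244, 0.2228]
tcp_rot: [0.757, 0.654, 0.0, -0.0]
wrist_force: [-0.6, -0.2, 0.1]
opening: 0.0178
grasp_force: 0.0
```

Request:
drive_tool(plan=[[-0.81,0.49,0,0],[-0.81,0.49,0,0],[-0.81,0.49,0,0],[-0.81,0.49,0,0],[-0.81,0.49,0,0],[-0.81,0.49,0,0],[-0.81,0.49,0,0],[-0.81,0.49,0,0],[-0.81,0.49,0,0],[-0.81,0.49,0,0]])

```text
t: 3.3
tcp_pos: [0.4371, 0.2062, 0.2228]
tcp_rot: [0.757, 0.653, 0.0, -0.0]
wrist_force: [0.1, 0.4, -0.1]
opening: 0.018
grasp_force: 0.0
```

Request:
drive_tool(plan=[[-0.81,0.49,0,0],[-0.81,0.49,0,0],[-0.81,0.49,0,0],[-0.81,0.49,0,0],[-0.81,0.49,0,0],[-0.81,0.49,0,0],[-0.81,0.49,0,0],[-0.81,0.49,0,0],[-0.81,0.49,0,0],[-0.81,0.49,0,0]])

```text
t: 4.13
tcp_pos: [0.5288, -0.012, 0.2228]
tcp_rot: [0.757, 0.654, 0.0, 0.0]
wrist_force: [-0.6, 0.2, -0.5]
opening: 0.0177
grasp_force: 0.0
```

Request:
drive_tool(plan=[[-0.81,0.49,0,0],[0,0,0,0],[0,0,0.9,0],[0,0,0.9,0],[0,0,0.9,0],[0,0,0,0],[0,0,0,0]])

```text
t: 4.72
tcp_pos: [0.5369, -0.0325, 0.1546]
tcp_rot: [0.757, 0.654, -0.001, -0.001]
wrist_force: [0.8, -0.4, 0.7]
opening: 0.0175
grasp_force: 0.0
```

```bash
cat > st.py <<'E'
from h import *
c=np.array([.585,-.0065]); ex=np.array([.989,-.146]); ey=np.array([.146,.989])
def b(p): d=np.array(p[:2])-c; return np.round([d@ex,d@ey],4)
s=manip.sense(); print("tcp board",b(s["tcp_pos"]),s["tcp_pos"].round(4) if hasattr(s["tcp_pos"],"round") else s["tcp_pos"],s["t"],s["opening"])
im=optics.get_image("top")
v,u=np.mgrid[0:400,0:640]; Z=im["range_z"]; M=np.array(im["cam_to_world"])
P=np.stack([(u-im["cx"])/im["fx"]*Z,-(v-im["cy"])/im["fy"]*Z,-Z,np.ones_like(Z)],-1)@M.T
B=(P[...,:2]-c)@np.stack([ex,ey],1)
h=((abs(B[...,0])<.122)&(abs(B[...,1])<.3)&(P[...,2]>.057)&(P[...,2]<.13)).astype(np.uint8)
n,l,st,ce=cv2.connectedComponentsWithStats(h)
for i in range(1,n):
    if st[i,4]>12: q=B[l==i]; print("obj",((q.min(0)+q.max(0))/2).round(4),np.ptp(q,0).round(3),P[l==i][:,2].max().round(3))
hsv=cv2.cvtColor(im["image"],cv2.COLOR_BGR2HSV)
o=((hsv[...,0]>8)&(hsv[...,0]<30)&(hsv[...,1]>120)&(abs(B[...,0])<.13)&(abs(B[...,1])<.29)).astype(np.uint8)
n,l,st,ce=cv2.connectedComponentsWithStats(o)
for i in range(1,n):
    if st[i,4]>8: print("orange",B[l==i].mean(0).round(3),P[l==i][:,2].mean().round(3),st[i,4])
import sys
if len(sys.argv)>1: cv2.imwrite(sys.argv[1],cv2.resize(im["image"][130:290,200:450],None,fx=3,fy=3))
E
python3 st.py
```

```text
tcp board [-0.0438 -0.0327] [ 0.5369 -0.0325  0.1546] 4.7167 0.017533147179711616
obj [0.0778 0.106 ] [0.037 0.037] 0.112
obj [-0.0161  0.1078] [0.031 0.033] 0.084
obj [-0.111  -0.1123] [0.021 0.024] 0.087
orange [-0.018  0.108] 0.074 69
```

Request:
drive_tool(plan=[[0,-0.07,0.7,0],[0,0,0.7,0],[0,0,0.7,0],[0,0,0.7,0],[0,0,0.6,0],[0,0,0.44,0],[0,0,0,0],[0,0,0,0]])

```text
t: 5.43
tcp_pos: [0.5365, -0.0326, 0.0598]
tcp_rot: [0.757, 0.653, 0.001, 0.0]
wrist_force: [-0.4, -0.7, -0.2]
opening: 0.0177
grasp_force: 0.0
```

Request:
drive_tool(plan=[[-0.32,0,0.1,0],[-0.32,0,0,0],[-0.32,0,0,0],[-0.32,0,0,0],[-0.32,0,0,0],[-0.32,0,0,0],[-0.32,0,0,0],[-0.32,0,0,0],[-0.32,0,0,0],[-0.32,0,0,0]])

```text
t: 6.27
tcp_pos: [0.5241, -0.1124, 0.0566]
tcp_rot: [0.757, 0.653, 0.0, -0.0]
wrist_force: [-0.6, 1.0, 1.9]
opening: 0.0182
grasp_force: 1.1
```

```bash
python3 st.py pics/t2.png
```

```text
tcp board [-0.0448 -0.1136] [ 0.5241 -0.1124  0.0566] 6.2667 0.0182278304702354
obj [0.0778 0.106 ] [0.037 0.036] 0.111
obj [ 0.076  -0.0593] [0.028 0.054] 0.105
obj [-0.0159  0.1077] [0.032 0.033] 0.085
obj [-0.0242  0.0144] [0.033 0.033] 0.086
orange [-0.017  0.108] 0.075 62
orange [-0.024  0.014] 0.076 46
```

View pics/t2.png

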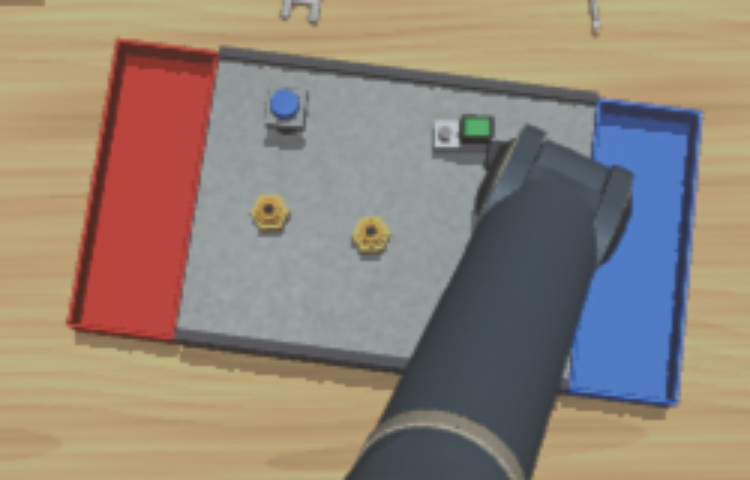

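The arm hides fitting c in this view. The reaction force confirms contact, and the other parts haven't moved.

Request:
drive_tool(plan=[[-0.32,0,0,0],[-0.32,0,0,0],[-0.32,0,0,0],[-0.32,0,0,0],[-0.32,0,0,0],[-0.32,0,0,0],[-0.32,0,0,0],[-0.32,0,0,0],[-0.32,0,0,0]])

```text
t: 7.07
tcp_pos: [0.5132, -0.1841, 0.0564]
tcp_rot: [0.757, 0.653, -0.0, 0.0]
wrist_force: [0.4, 0.4, -0.6]
opening: 0.0176
grasp_force: 0.0
```

Run:
```python
from h import *
im=optics.get_image("side"); cv2.imwrite("pics/s2.png",cv2.resize(im["image"][150:310,220:430],None,fx=3.5,fy=3.5))
```

```text
(no output)
```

View pics/s2.png

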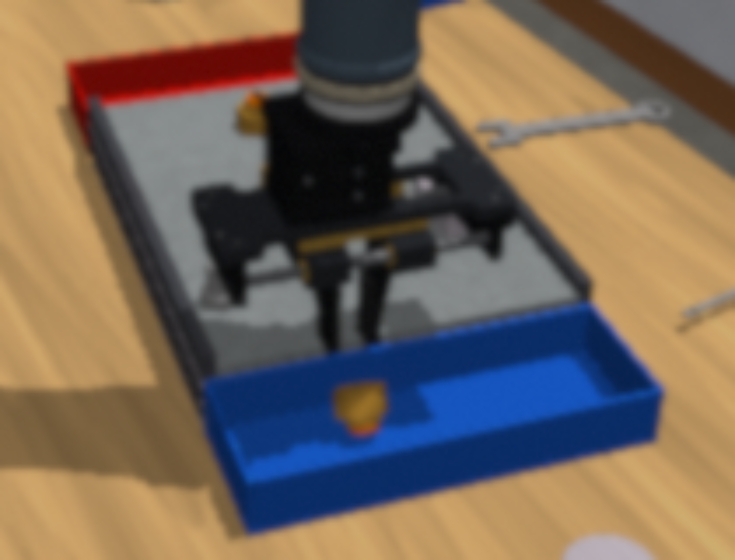

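The side view shows fitting c dropping into the blue tray (crop 360,405). Next is fitting b.

Request:
drive_tool(plan=[[0,0,-0.9,0],[0,0,-0.9,0],[0,0,-0.9,0],[0,0,-0.9,0],[0.9,0.16,0,0],[0.9,0.16,0,0],[0.9,0.16,0,0],[0.9,0.16,0,0],[0.9,0.16,0,0],[0.9,0,0,0]])

```text
t: 7.95
tcp_pos: [0.5538, -0.0515, 0.1466]
tcp_rot: [0.757, 0.653, 0.0, 0.0]
wrist_force: [1.0, 0.4, 0.3]
opening: 0.018
grasp_force: 0.0
```

Request:
drive_tool(plan=[[0.9,0,0,0],[0.9,0,0,0],[0.9,0,0,0],[0.9,0,0,0],[0.9,0,0,0],[0,0,0,0],[0,0,0,0],[0,0,0,0]])

```text
t: 8.62
tcp_pos: [0.5693, 0.0578, 0.1464]
tcp_rot: [0.757, 0.653, -0.0, 0.0]
wrist_force: [-0.5, -1.2, -1.0]
opening: 0.0176
grasp_force: 0.0
```

```bash
python3 st.py pics/t3.png
```

```text
tcp board [-0.0249  0.0613] [0.5693 0.0578 0.1464] 8.6167 0.017617780434169398
obj [ 0.0763 -0.06  ] [0.028 0.055] 0.103
obj [-0.0247  0.0128] [0.032 0.03 ] 0.083
obj [-0.1111 -0.1125] [0.022 0.025] 0.085
orange [-0.024  0.015] 0.076 54
orange [-0.04 -0.21] 0.035 30
```

View pics/t3.png

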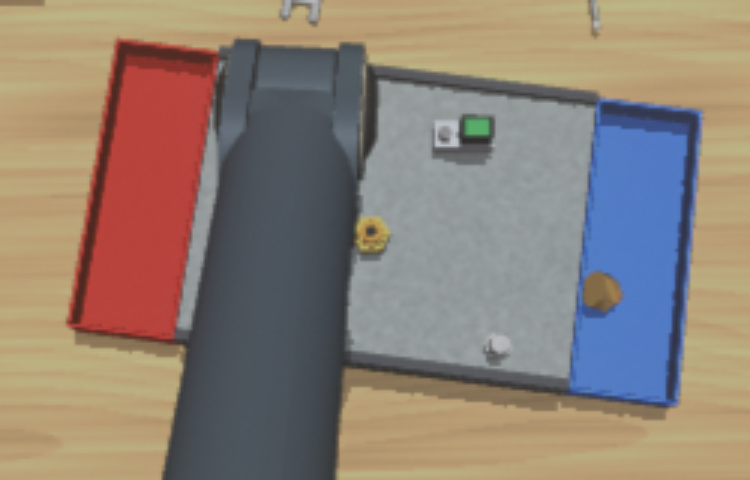

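Fitting c is in the blue tray (crop 602,292), and the valve and union haven't moved. I'll push b with a slight +x slant so it doesn't land on c.

Request:
drive_tool(plan=[[0,0,0.7,0],[0,0,0.7,0],[0,0,0.7,0],[0,0,0.7,0],[0,0,0.5,0],[0,0,0.3,0],[0,0,0,0],[-0.32,0,0,0],[-0.32,0,0,0],[-0.32,0,0,0]])

```text
t: 9.5
tcp_pos: [0.5666, 0.034, 0.0575]
tcp_rot: [0.757, 0.653, 0.001, 0.001]
wrist_force: [-0.2, -0.0, -0.2]
opening: 0.0182
grasp_force: 0.4
```

Request:
drive_tool(plan=[[-0.32,0.08,0,0],[-0.32,0.08,0,0],[-0.32,0.08,0,0],[-0.32,0.08,0,0],[-0.32,0.08,0,0],[-0.32,0.08,0,0],[-0.32,0.08,0,0],[-0.32,0.08,0,0],[-0.32,0.08,0,0],[-0.32,0.08,0,0]])

```text
t: 10.33
tcp_pos: [0.5741, -0.0476, 0.0565]
tcp_rot: [0.757, 0.653, 0.0, -0.0]
wrist_force: [0.4, 2.2, 3.3]
opening: 0.0176
grasp_force: 1.5
```

```bash
python3 st.py
python3 - <<'E'
from h import *
im=optics.get_image("side"); cv2.imwrite("pics/s3.png",cv2.resize(im["image"][150:310,220:430],None,fx=3.5,fy=3.5))
E
```

```text
tcp board [-0.0047 -0.0422] [ 0.5741 -0.0476  0.0565] 10.3333 0.01759627931380532
obj [0.0777 0.1058] [0.037 0.037] 0.114
obj [-0.016   0.1076] [0.033 0.033] 0.086
obj [-0.1112 -0.1123] [0.021 0.025] 0.087
orange [-0.018  0.108] 0.074 69
orange [-0.042 -0.205] 0.033 44
```

View pics/s3.png

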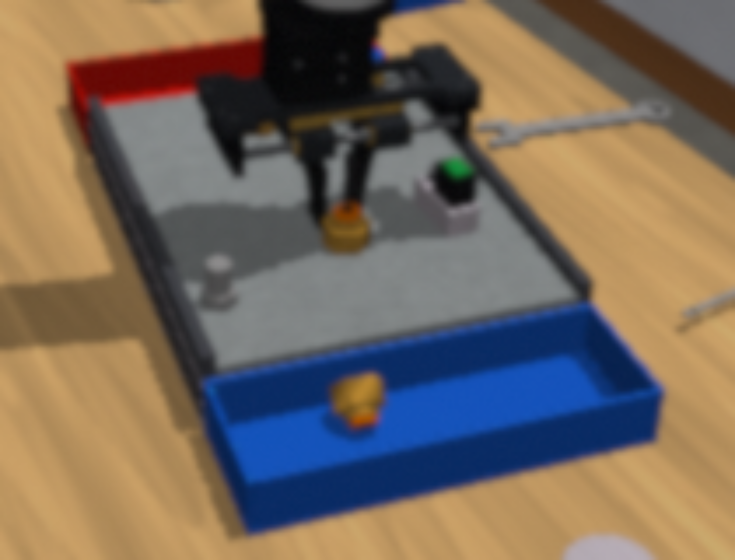

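Fitting b is upright in the cradle (crop 345,230), c is in the tray, and the valve is clear. I'll continue the push.

Request:
drive_tool(plan=[[-0.32,0.08,0,0],[-0.32,0.08,0,0],[-0.32,0.08,0,0],[-0.32,0.08,0,0],[-0.32,0.08,0,0],[-0.32,0.08,0,0],[-0.32,0.08,0,0],[-0.32,0.08,0,0],[-0.32,0.08,0,0],[-0.32,0.08,0,0]])

```text
t: 11.27
tcp_pos: [0.5822, -0.1298, 0.0565]
tcp_rot: [0.757, 0.653, 0.0, -0.0]
wrist_force: [-0.2, -0.2, -0.3]
opening: 0.0176
grasp_force: 0.3
```

Request:
drive_tool(plan=[[-0.32,0.08,0,0],[-0.32,0.08,0,0],[-0.32,0.08,0,0],[-0.32,0.08,0,0],[-0.32,0.08,0,0],[-0.32,0.08,0,0],[-0.32,0.08,0,0],[-0.32,0.08,0,0],[0,0,0,0],[0,0,0,0]])

```text
t: 12.1
tcp_pos: [0.5886, -0.1954, 0.0565]
tcp_rot: [0.757, 0.653, -0.0, 0.0]
wrist_force: [0.8, 0.7, 0.1]
opening: 0.0176
grasp_force: 0.0
```

```bash
python3 st.py
python3 - <<'E'
from h import *
im=optics.get_image("side"); cv2.imwrite("pics/s4.png",cv2.resize(im["image"][150:310,220:430],None,fx=3.5,fy=3.5))
E
```

```text
tcp board [ 0.0311 -0.1863] [ 0.5886 -0.1954  0.0565] 12.1 0.017554420042265706
obj [0.0777 0.1058] [0.037 0.036] 0.112
obj [ 0.0774 -0.06  ] [0.028 0.055] 0.103
obj [-0.016   0.1075] [0.032 0.033] 0.084
orange [-0.017  0.108] 0.074 62
```

View pics/s4.png

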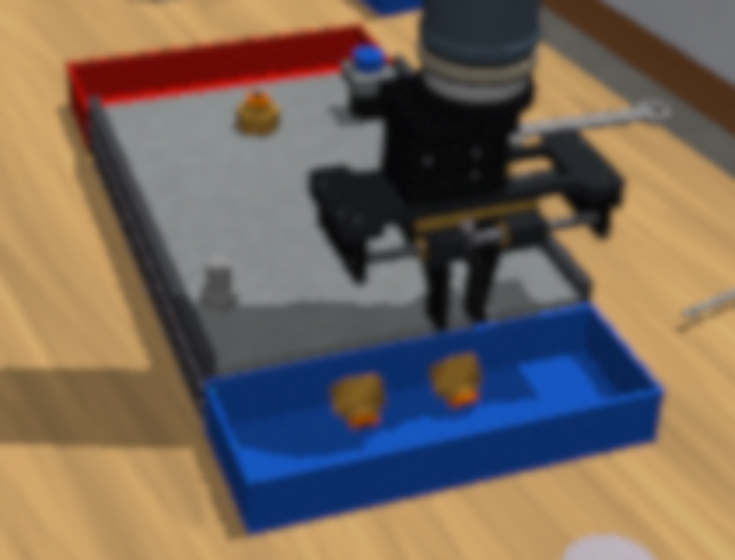

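Fittings c and b are both in the tray (crop 358,400 and 455,380). Last is fitting a.

Request:
drive_tool(plan=[[0,0,-0.9,0],[0,0,-0.9,0],[0,0,-0.9,0],[0,0,-0.9,0],[0.9,-0.19,0,0],[0.9,-0.19,0,0],[0.9,-0.19,0,0],[0.9,-0.19,0,0],[0.9,-0.19,0,0],[0.9,-0.19,0,0]])

```text
t: 13.03
tcp_pos: [0.5799, -0.0548, 0.1465]
tcp_rot: [0.757, 0.654, 0.0, -0.0]
wrist_force: [0.5, 0.5, 0.6]
opening: 0.0172
grasp_force: 0.0
```

Request:
drive_tool(plan=[[0.9,-0.19,0,0],[0.9,-0.19,0,0],[0.9,-0.19,0,0],[0.9,-0.19,0,0],[0.9,0,0,0],[0.9,0,0,0],[0.9,0,0,0],[0.9,0,0,0],[0.9,0,0,0],[0,0,0,0]])

```text
t: 13.87
tcp_pos: [0.5906, 0.1536, 0.1461]
tcp_rot: [0.754, 0.657, 0.001, -0.001]
wrist_force: [-0.6, 1.5, -0.7]
opening: 0.0176
grasp_force: 0.0
```

Request:
drive_tool(plan=[[0,0,0,0],[0,0,0,0]])

```text
t: 14.03
tcp_pos: [0.5906, 0.1457, 0.1464]
tcp_rot: [0.757, 0.653, -0.0, 0.0]
wrist_force: [-0.3, -1.2, -1.2]
opening: 0.0177
grasp_force: 0.0
```

```bash
python3 st.py
```

```text
tcp board [-0.0167  0.1513] [0.5906 0.1457 0.1464] 14.0333 0.017740823938273306
obj [0.0775 0.1057] [0.037 0.036] 0.114
obj [ 0.0767 -0.06  ] [0.028 0.055] 0.104
obj [-0.0159  0.1075] [0.032 0.033] 0.083
obj [-0.111  -0.1112] [0.021 0.022] 0.086
orange [-0.017  0.109] 0.074 68
orange [ 0.027 -0.213] 0.035 22
orange [-0.041 -0.207] 0.033 34
```

Request:
drive_tool(plan=[[0,0,0.7,0],[0,0,0.7,0],[0,0,0.7,0],[0,0,0.7,0],[0,0,0.5,0],[0,0,0.3,0],[0,0,0,0],[-0.32,0,0,0],[-0.32,0,0,0],[-0.32,0,0,0]])

```text
t: 14.92
tcp_pos: [0.5881, 0.1215, 0.0576]
tcp_rot: [0.757, 0.653, 0.001, 0.0]
wrist_force: [1.5, -0.4, -0.3]
opening: 0.0177
grasp_force: 0.3
```

Request:
drive_tool(plan=[[-0.32,0.01,0,0],[-0.32,0.01,0,0],[-0.32,0.01,0,0],[-0.32,0.01,0,0],[-0.32,0.01,0,0],[-0.32,0.01,0,0],[-0.32,0.01,0,0],[-0.32,0.01,0,0],[-0.32,0.01,0,0],[-0.32,0.01,0,0]])

```text
t: 15.75
tcp_pos: [0.5782, 0.0424, 0.0566]
tcp_rot: [0.757, 0.653, 0.0, -0.0]
wrist_force: [0.8, 3.5, 2.5]
opening: 0.0178
grasp_force: 1.6
```

Request:
drive_tool(plan=[[-0.32,0.01,0,0],[-0.32,0.01,0,0],[-0.32,0.01,0,0],[-0.32,0.01,0,0],[-0.32,0.01,0,0],[-0.32,0.01,0,0],[-0.32,0.01,0,0],[-0.32,0.01,0,0],[-0.32,0.01,0,0],[-0.32,0.01,0,0]])

```text
t: 16.58
tcp_pos: [0.5689, -0.0372, 0.0565]
tcp_rot: [0.757, 0.653, -0.0, -0.0]
wrist_force: [0.3, 3.6, 3.1]
opening: 0.0175
grasp_force: 1.7
```

```bash
python3 st.py
python3 - <<'E'
from h import *
im=optics.get_image("side"); cv2.imwrite("pics/s5.png",cv2.resize(im["image"][150:310,220:430],None,fx=3.5,fy=3.5))
E
```

```text
tcp board [-0.0114 -0.0328] [ 0.5689 -0.0372  0.0565] 16.5833 0.01750588542095322
obj [0.0775 0.1059] [0.038 0.037] 0.111
obj [-0.1111 -0.1124] [0.022 0.025] 0.086
orange [ 0.026 -0.205] 0.032 44
orange [-0.042 -0.206] 0.033 45
```

View pics/s5.png

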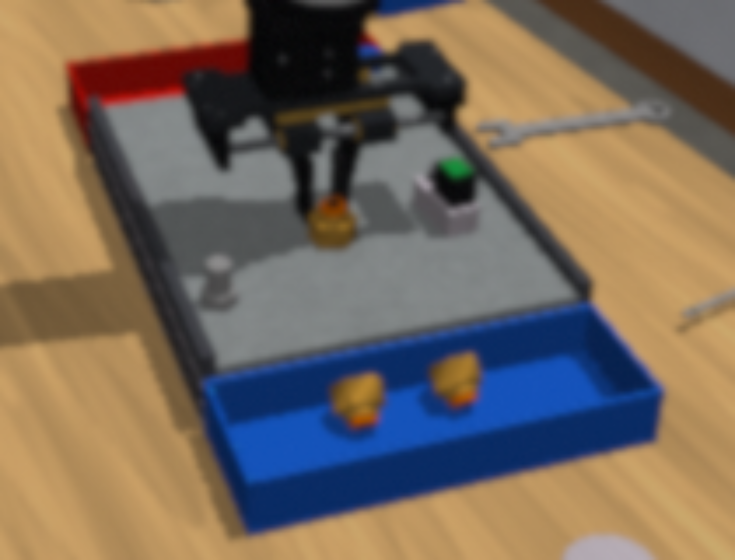

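Fitting a is upright in the cradle (crop 330,225), heading for the gap between the other two in the tray.

Request:
drive_tool(plan=[[-0.32,0.01,0,0],[-0.32,0.01,0,0],[-0.32,0.01,0,0],[-0.32,0.01,0,0],[-0.32,0.01,0,0],[-0.32,0.01,0,0],[-0.32,0.01,0,0],[-0.32,0.01,0,0],[-0.32,0.01,0,0],[-0.32,0.01,0,0]])

```text
t: 17.52
tcp_pos: [0.5597, -0.1169, 0.0565]
tcp_rot: [0.757, 0.653, -0.0, -0.0]
wrist_force: [0.0, 0.6, -0.8]
opening: 0.0177
grasp_force: 0.3
```

Request:
drive_tool(plan=[[-0.32,0,0,0],[-0.32,0,0,0],[-0.32,0,0,0],[-0.32,0,0,0],[-0.32,0,0,0],[-0.32,0,0,0],[-0.32,0,0,0],[-0.32,0,0,0],[-0.32,0,0,0],[0,0,0,0]])

```text
t: 18.35
tcp_pos: [0.5487, -0.1901, 0.0566]
tcp_rot: [0.758, 0.652, -0.001, 0.001]
wrist_force: [0.2, -0.3, 0.2]
opening: 0.0177
grasp_force: 0.0
```

Request:
drive_tool(plan=[[0,0,-0.9,0],[0,0,-0.9,0],[0,0,-0.9,0],[0,0,-0.9,0],[0.9,0,0,0],[0.9,0,0,0],[0.9,0,0,0],[0.9,0,0,0],[0.9,0,0,0],[0.9,0,0,0]])

```text
t: 19.18
tcp_pos: [0.569, -0.0524, 0.1465]
tcp_rot: [0.757, 0.654, 0.0, -0.0]
wrist_force: [0.3, -0.3, -0.5]
opening: 0.0179
grasp_force: 0.0
```

Request:
drive_tool(plan=[[0.9,0,-0.5,0],[0.9,0,-0.5,0],[0.9,0,-0.5,0],[0.9,0,-0.5,0],[0.9,0,0,0],[0.9,0,0,0],[0,0,0,0],[0,0,0,0],[0,0,0,0],[0,0,0,0]])

```text
t: 20.02
tcp_pos: [0.5886, 0.0782, 0.1964]
tcp_rot: [0.758, 0.653, -0.0, 0.0]
wrist_force: [-0.7, 0.2, 0.1]
opening: 0.0177
grasp_force: 0.0
```

```bash
python3 st.py
python3 - <<'E'
from h import *
im=optics.get_image("side"); cv2.imwrite("pics/s6.png",cv2.resize(im["image"][110:380,210:430],None,fx=2.2,fy=2.2))
E
```

```text
tcp board [-0.0088  0.0842] [0.5886 0.0782 0.1964] 20.0167 0.017683759724930633
obj [ 0.0764 -0.06  ] [0.029 0.055] 0.105
obj [-0.1095 -0.1125] [0.024 0.025] 0.088
orange [ 0.03  -0.206] 0.033 40
orange [-0.008 -0.209] 0.034 31
orange [-0.048 -0.207] 0.033 44
```

View pics/s6.png

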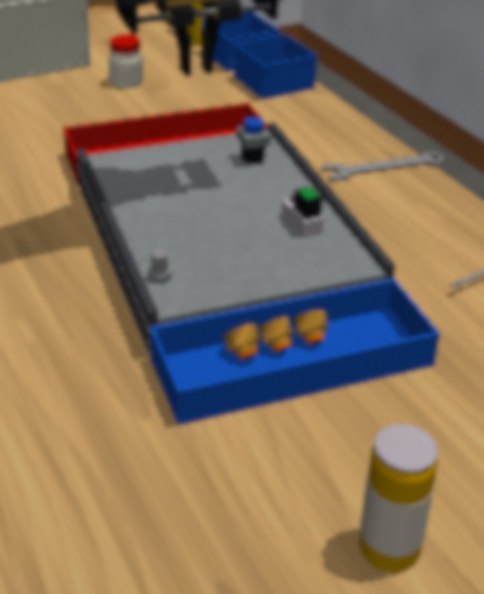

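All three fittings lie in the blue tray (crop 240, 277 and 312, row about 335). The valve, regulator, union, jar and can are all still standing.

```bash
python3 -c "
from rig import manip; print(manip.sign_off())"
```

```text
the job is handed in; nothing more can be done
None
```

All three brass fittings were slid off the board end into the blue tray, the valve, regulator, union, jar and can were left standing, and the job was handed in at about 20 s of the 58 s limit.

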